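# Load a spare relay behind a push-push hatch

### The job

Press the closed grey hatch of the white training console to free it, so that it springs open, and stand the plug-in relay with the orange cap upright on the floor of the bay behind it. Then swing the hatch shut and press it again, gently, until it latches flush and stays closed by itself. Press with no more than about 15 N, and leave the green and blue relays and the screwdriver and the white case where they are.

Things in the scene. Friction and masses are not known exactly. Their poses are not given: they have to be found in the camera images.
- console: white box-shaped training console, 300 (x) x 240 (y) x 75 mm high, fixed; origin under its centre on the table, x points away from the operator side (the hatch's hinge lies farther along x than its free edge). A 108 x 130 mm opening in its top leads to the bay. Terminal strips up to 26 mm high and buttons stand on its top beyond the hinge (from 45 mm behind the hinge) and to its +y side
- bay (a point): centre of the bay's flat floor, axes as the console's. The bay is 74 mm (x) by 130 mm (y) inside, its floor lies 63 mm below the console's top (12 mm above the table). Between the bay and the hatch's free edge is the grey latch housing (32 mm wide in x, top 27 mm below the console's top)
- hinge (a point): centre of the hatch's hinge line, which runs along the console's y axis at the bay's far side; 72 mm above the table, 3 mm below the hatch's outer face when shut; axes as the console's
- hatch (a joint): hatch angle in rad: 0 latched and flush, 2.0 fully open (leaning back past upright), negative when pressed in. A spring always pushes it open: about 3 N at the free edge when shut, 1 N open. Held only by a push-push latch: press in to the stop and let go, and a latched hatch springs open; a hatch brought down from open and pressed in to the stop, then let rise, stays at flush
- latch (a point): the latch, in its slot in the housing under the hatch's free edge. How deep its stop lies is not known: 3 to 12 mm below flush at the press mark, differing from console to console and between freeing and latching. Up to the stop 4 to 6 N is felt, then some 13 N more per mm. A press is complete at 9 to 13 N; the latch is spoilt above 20 N
- press_mark (a point): centre of the orange mark (24 x 40 mm) on the outer face of the grey hatch, where to press; 70 mm from the hinge line, 34 mm from the free edge; z is the outward normal of the hatch (up when shut), x points from the free edge to the hinge. The hatch is a plate 100 mm long (its free edge 104 mm from the hinge line), 126 mm wide, 6 mm thick
- relay_orange: the relay to load: upright block 28 (x) x 22 (y) x 38 mm high with an orange cap, grey middle and black base, 45 g; origin at the centre of its underside, z up through the cap
- relay_green: like relay_orange, but with a green cap; leave it alone
- relay_blue: like relay_orange, but with a blue cap; leave it alone
- screwdriver: red screwdriver on the table, leave it alone
- parts_case: white flat plastic case 110 x 80 x 30 mm, leave it alone
Mind the look-alikes: they are no part of the job. What is shaped like the relay_orange but pink is not meant.

How it is judged (in metres and radians):
On the way, in this order (a step that is already met when the one before it is completed fails the run):
1. the hatch has been freed and stands open (value of joint hatch above 1.2 rad), for 0.2 s.
2. the orange relay stands on the bay's floor, let go (x of relay_orange in the frame of bay between -0.037 and 0.037 m and y of relay_orange in the frame of bay between -0.062 and 0.062 m and z of relay_orange in the frame of bay below 0.005 m and angle between relay_orange's own z axis and vertical below 0.15 rad and contact force between the fingers and relay_orange below 0.05 N and value of joint hatch above 0.5 rad), for 0.2 s.
3. the hatch has been pushed shut (value of joint hatch below 0.03 rad), for 0.1 s.
At the end, for the whole second after the job is handed in: the hatch is latched within 0.03 rad of flush with nothing holding it, and the orange relay stands upright (within 0.15 rad) and still on the floor of the bay beneath it (value of joint hatch between -0.03 and 0.03 rad and x of relay_orange in the frame of bay between -0.037 and 0.037 m and y of relay_orange in the frame of bay between -0.062 and 0.062 m and z of relay_orange in the frame of bay below 0.005 m and angle between relay_orange's own z axis and vertical below 0.15 rad and linear speed of relay_orange below 0.02 m/s); the robot touches nothing.
It fails at once if the hatch is pressed or pushed with more than 20 N (contact force between any of the fingers, the arm and hatch above 20 N).
It fails at once if the green or blue relay, the screwdriver or the case is moved by more than 15 mm (distance of any of relay_green, relay_blue, screwdriver, parts_case from where it was at the start of the episode above 0.015 m).
It also fails if it takes over 64 s, if anything falls off the work surface, if the arm or the gripper's body presses on something with over 40 N, if the wrist force passes 120 N, or if a joint passes its speed limit or range.

### The arm

A 6-joint arm with a two-finger parallel gripper is mounted at the origin on the work surface. World frame = base frame: x ahead of the robot, y to its left, z up, the work surface at z = 0. Lengths are in mm, angles in rad, forces in N, time in s.
With the tool pointing down it reaches from about 225 to 875 mm from the base axis. Payload 3.4 kg.
Tool frame: the origin (TCP) lies at the very end of the fingers, on their centre line; the grasp point (between the pads) lies 19 mm behind it; y points along the fingers, z is the direction in which the jaws open and shut, and the axes are right-handed (so a half turn about y gives the same grasp; the last joint's range is limited). The gripper opens to 85 mm and grips with 20 to 120 N. Pads are 22 mm wide; open, the fingers measure 114 mm over their backs; the gripper's body (76 mm by 85 mm) begins 54 mm behind the grasp point. The pads swing forward as they close: fully open they stand 13 mm farther back than shut.
Start: joints at [-1.243, 0.276, 1.505, -0, 1.361, -0.121], TCP at [249.488, -518.091, 231.328] pointing down, gripper open.
Joint ranges: [-2.89, 2.89], [-0.75, 2.08], [0.22, 2.7], [-1.18, 4.32], [0.11, 2.71], [-2.7, 2.7]. Speed limits (rad/s): [2.57, 2.57, 3.14, 3.14, 3.14, 3.14].

### API

Orientations are given as a rotation vector (axis times angle).
In Python, from rig import bot gives the robot as it stands.
- The arm moves only by the tool jog_arm, never from a script. Its argument "plan" is a list of rows, each a list of 7 numbers: the shift along the tool's x, y, z in cm, then the turn, a rotation vector about the tool's x, y, z in degrees, then the gripper command: -1 is fully open, 1 is shut, values between are in proportion. In form: [[x, y, z, wx, wy, wz, claw], ...]. A call has 1 to 12 rows; each row shifts and turns the commanded pose from where the row before left it, along the tool's axes as they then stand; what a row does not reach is not made up. A row lasts 1/12 s, in which the tool goes at most 41.7 mm and 7.16 degrees, less where a joint would pass 70% of its speed; a pose out of reach is approached as far as the arm can. A call is refused whole if a number of a shift passes 4.17 or a number of a turn 7.16, either way. A call with a gripper value outside its range is refused whole. The fingers move at their own pace and stop on an object; "squeeze" is the grip in N (left out, the last holds). Time passes only in rows, so rows that do not move let the fingers close. It gives the time, the measured TCP pose, the force and the opening at its end, in the units of the state.
- bot.state(): the state, without advancing time (a new reading comes with each control period).
- bot.camera(name): name is "side" or "top" or "wrist"; returns the picture (420x560x3 uint8, red, green, blue); there is no depth.
- bot.get_calibration(name): a dict with "vfov" (degrees; the focal length in pixels is half the picture's height over the tangent of half this angle, whatever the lens; pixels are square), "cx", "cy" (the principal point, pixels), "dist" ([k1, k2, p1, p2, k3] as OpenCV has them; the pictures are not rectified), "world_from_camera" (4x4, takes a point from camera to world coordinates). Camera axes: x right, y down, z forward; pixel columns grow to the right and rows downward; lengths in mm; the calibration is good to about 2 mm. A picture is of the moment at which its call begins: read the wrist's pose just before it. get_calibration takes no time and is no camera call; for the wrist camera it gives the pose at the moment of the call.
- bot.job_done(): hands the job in, once; it reports no verdict.
The state is a dict: "t": time; "q": joint angles; "qvel": joint speeds; "joint_torque": joint torques, N m; "eef_pos": TCP position; "orientation": TCP orientation; "wrist_force": force on the tool from outside, world axes, zero at the start; "moment": the same for the moment, N m; "grip_width": finger opening in mm.
Only numpy, scipy, OpenCV 4.12 (cv2) and the standard library are available. Lean on these libraries where they do the work, as an engineer would, in place of code of your own. Each camera call takes 0.05 s, during which the arm holds its last target.

## Working session

There is one attempt and no reset: what is moved stays moved. The work goes in short steps, Python scripts to look and compute and a tool call to move; the robot and the scene stay as the last step left them, time stands still between calls to the robot, and variables do not carry over. Pictures are saved under pics/ and viewed, and the job is handed in when it is done.

Besides the shell and the picture viewer there is one more tool, called after "Call:" as name(argument=value, ...) on one line, values as JSON. jog_arm: Moves the arm, as the interface text tells. Its arguments: {"type":"object","properties":{"plan":{"type":"array"},"squeeze":{"type":"number"}},"required":["plan"]}

```bash
ls; mkdir -p pics
python3 - <<'E'
from rig import bot
import cv2
s=bot.state(); print({k:(v if not hasattr(v,'tolist') else v.tolist()) for k,v in s.items()})
for n in ['side','top','wrist']:
    c=bot.get_calibration(n); print(n,c)
    cv2.imwrite(f'pics/{n}0.png',bot.camera(n)[:,:,::-1])
E
```

```text
pics
{'t': 0.0, 'q': [-1.242997108982866, 0.2766146211735608, 1.50614366307468, 1.9039195426553597e-05, 1.3606737572341223, -0.12097995702067552], 'qvel': [-0.0008685404904169988, 0.0002110033378708369, 0.00043183624611671366, 0.0011588188851391294, -0.0017469143508042216, 0.0018410059991628984], 'joint_torque': [-0.00023013472855382133, -41.67847752571106, -24.58053946495056, -0.00014091679076955188, 0.010954052559100091, -2.3577587882073203e-06], 'eef_pos': [249.31531511640313, -517.5586266315742, 230.42430985873358], 'orientation': [-0.45036991337469656, 1.974400860038358, -1.9706952726021378], 'wrist_force': [0.22019757083549069, -0.32102501390076965, 0.22425726697920165], 'moment': [0.011675851312183783, -0.024459935632262498, -0.025161589081831477], 'grip_width': 85.36737528162664}
side {'vfov': 46.34092229350194, 'cx': 280.92209612843027, 'cy': 216.63187343716044, 'dist': array([-0.09798016,  0.        ,  0.        ,  0.        ,  0.        ]), 'world_from_camera': array([[-8.90129566e-01, -3.14277153e-01,  3.29998829e-01,
         1.18712404e+02],
       [-4.55623553e-01,  6.
[... 583 characters left out ...]
       [-1.47594849e-02, -1.64403616e-01, -9.86282722e-01,
         1.03768849e+03],
       [ 0.00000000e+00,  0.00000000e+00,  0.00000000e+00,
         1.00000000e+00]])}
wrist {'vfov': 70.7824849714792, 'cx': 285.7345048102836, 'cy': 213.95165743354983, 'dist': array([-0.05802764,  0.        ,  0.        ,  0.        ,  0.        ]), 'world_from_camera': array([[ 4.33813606e-01, -8.57714205e-01, -2.75920455e-01,
         3.19787694e+02],
       [-9.01001102e-01, -4.13536150e-01, -1.31091066e-01,
        -4.85095694e+02],
       [-1.66441282e-03,  3.05473722e-01, -9.52199052e-01,
         3.74283968e+02],
       [ 0.00000000e+00,  0.00000000e+00,  0.00000000e+00,
         1.00000000e+00]])}
```

View pics/side0.png

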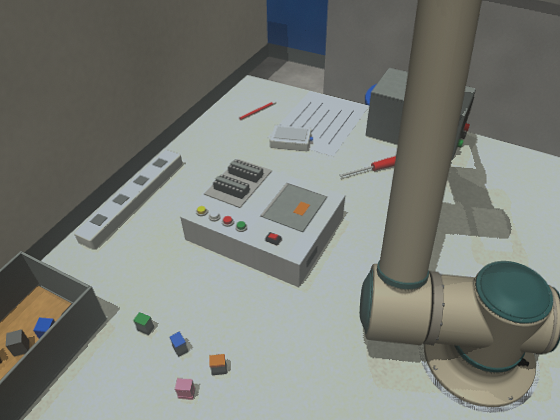

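View pics/top0.png

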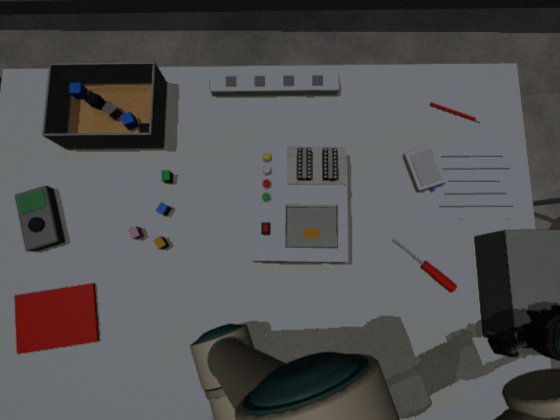

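View pics/wrist0.png

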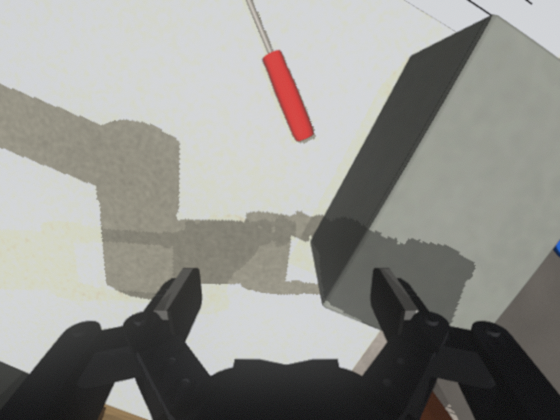

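```bash
cat > h.py <<'E'
import numpy as np, cv2
from rig import bot
from scipy.spatial.transform import Rotation as R
def K(c,H=420):
    f=H/2/np.tan(np.radians(c['vfov'])/2); return np.array([[f,0,c['cx']],[0,f,c['cy']],[0,0,1]])
def pix2plane(c,uv,z):
    p=cv2.undistortPoints(np.array(uv,float).reshape(-1,1,2),K(c),np.array(c['dist'])).reshape(-1,2)
    T=np.array(c['world_from_camera']); d=np.c_[p,np.ones(len(p))]@T[:3,:3].T; o=T[:3,3]
    return o+d*((z-o[2])/d[:,2])[:,None]
def proj(c,P):
    T=np.linalg.inv(np.array(c['world_from_camera']))
    q,_=cv2.projectPoints(np.array(P,float).reshape(-1,1,3),cv2.Rodrigues(T[:3,:3])[0],T[:3,3],K(c),np.array(c['dist']))
    return q.reshape(-1,2)
def crop(im,x0,y0,x1,y1,k,name):
    cv2.imwrite(name,cv2.resize(im[y0:y1,x0:x1],None,fx=k,fy=k,interpolation=cv2.INTER_CUBIC))
def toolR(): return R.from_rotvec(bot.state()['orientation'])
E
python3 - <<'E'
from h import *
t=cv2.imread('pics/top0.png'); s=cv2.imread('pics/side0.png')
crop(t,245,140,360,270,5,'pics/tc.png')
crop(t,120,160,190,260,6,'pics/tr.png')
crop(s,170,150,360,290,4,'pics/sc.png')
crop(s,120,300,250,410,5,'pics/sr.png')
E
```

```text
(no output)
```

View pics/tc.png

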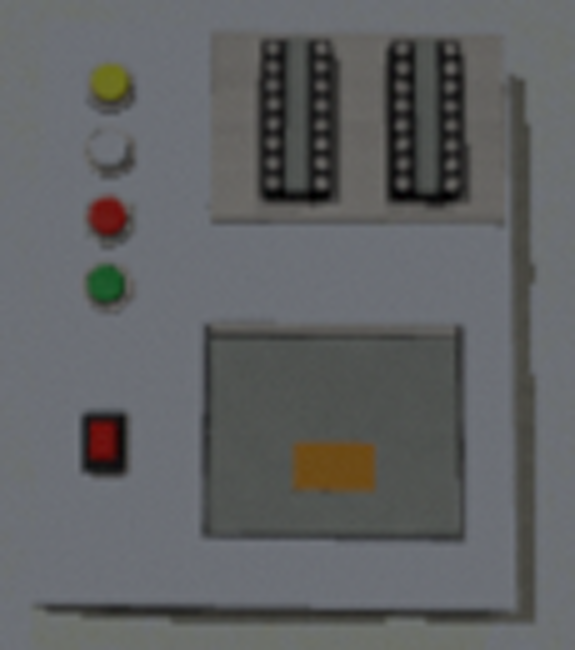

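View pics/tr.png

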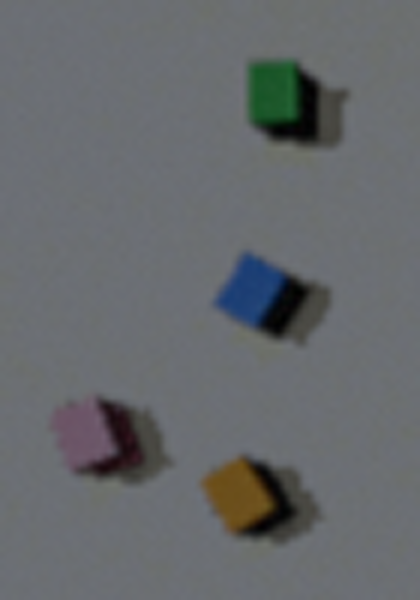

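View pics/sc.png

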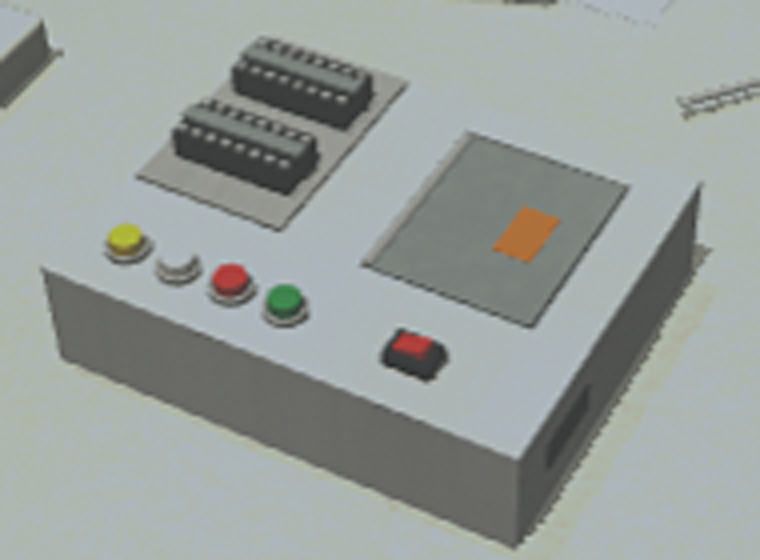

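View pics/sr.png

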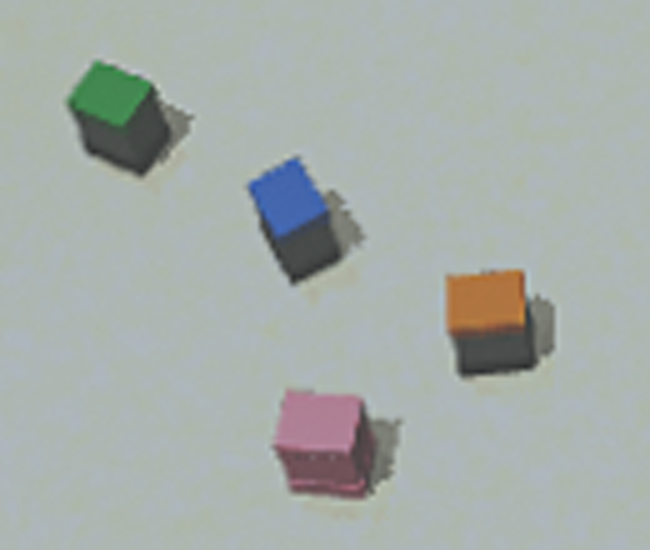

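Run:
```python
from h import *
np.set_printoptions(precision=1,suppress=True)
ct=bot.get_calibration('top'); cs=bot.get_calibration('side')
def un(p,k,x0,y0): return (np.array(p,float)+.5)/k-.5+[x0,y0]
def show(n,tp,sp,z):
    for c,p,l in ((ct,tp,'top'),(cs,sp,'side')):
        P=pix2plane(c,p,z); print(n,l,'mean',P.mean(0)); print(P[:,:2].tolist()); d=np.roll(P,-1,0)-P; print(' len',np.linalg.norm(d,axis=1),'ang',np.degrees(np.arctan2(d[:,1],d[:,0])))
show('hatch',un([(208,335),(460,335),(462,537),(204,535)],5,245,140),un([(362,266),(470,133),(628,185),(533,326)],4,170,150),75)
show('mark',un([(293,443),(375,443),(375,491),(293,490)],5,245,140),un([(494,248),(524,207),(559,213),(530,262)],4,170,150),75)
show('orange',un([(242,456),(203,486),(237,535),(277,503)],6,120,160),un([(446,274),(524,270),(525,328),(449,334)],5,120,300),38)
show('pink',un([(98,396),(53,410),(73,472),(120,456)],6,120,160),un([(288,390),(362,396),(352,452),(276,447)],5,120,300),38)
show('blue',un([(245,253),(286,280),(262,327),(215,306)],6,120,160),un([(250,186),(297,158),(328,205),(280,235)],5,120,300),38)
show('cons',un([(38,606),(520,612)],5,245,140),un([(42,268),(517,458),(700,184)],4,170,150),75)
st=bot.state(); T=toolR().as_matrix(); print(T, st['eef_pos'])
```

```text
hatch top mean [ 467.1 -143.6   75. ]
[[518.1524770977181, -81.12172549288842], [517.4217471925117, -208.25248386317156], [415.70483464761435, -206.38517931413952], [417.24029021603724, -78.45359297533821]]
 len [127.1 101.7 127.9 100.9] ang [-90.3 178.9  89.3  -1.5]
hatch side mean [ 468.8 -145.7   75. ]
[[522.3758112852557, -81.18072258437962], [519.3414085033597, -209.970966351078], [416.1922488811955, -209.6436399162444], [417.1599382394148, -82.04012448721176]]
 len [128.8 103.1 127.6 105.2] ang [-91.3 179.8  89.6   0.5]
mark top mean [ 451.  -143.6   75. ]
[[463.0181561702506, -123.28908286091718], [462.81569979233234, -164.2755301793722], [438.75982923448584, -163.7730741679058], [439.44647653925244, -122.96036497304249]]
 len [41.  24.1 40.8 23.6] ang [-90.3 178.8  89.   -0.8]
mark side mean [ 451.8 -147.2   75. ]
[[462.78903575913415, -127.19505046239192], [462.2886391489134, -165.46093704419025], [442.1431869280029, -169.87759031715484], [439.82137057979645, -126.08373822560861]]
 len [38.3 20.6 43.9 23. ] ang [ -90.7 -167.6   93.    -2.8]
orange top mean [433.  248.3  38. 
[... 1273 characters left out ...]
ue side mean [522.7 246.   38. ]
[[538.2791822597724, 249.3600092021117], [529.4975930266776, 230.86332416642045], [507.10102107726067, 242.44187493766918], [515.7639129097525, 261.4372805426225]]
 len [20.5 25.2 20.9 25.5] ang [-115.4  152.7   65.5  -28.2]
cons top mean [ 380.6 -115.    75. ]
[[382.5273218868548, 3.8678229705576257], [378.7094258493451, -233.86358320011314]]
 len [237.8 237.8] ang [-90.9  89.1]
cons side mean [482.1 -74.3  75. ]
[[682.5962147304142, 0.8239525252785143], [384.7398675407463, 5.553611662420394], [378.950848478527, -229.29038730061075]]
 len [297.9 234.9 381. ] ang [179.1 -91.4  37.2]
[[-0.9 -0.   0.4]
 [-0.4  0.  -0.9]
 [-0.  -1.  -0. ]] [ 249.4 -517.7  230.6]
```

Call:
jog_arm(plan=[[-2.8,0,-2,0,0,0,1],[-2.8,0,-2,0,0,0,1],[-2.8,0,-2,0,0,0,1],[-2.8,0,-2,0,0,0,1],[-2.8,0,-2,0,0,0,1],[-2.8,0,-2,0,0,0,1],[-2.8,0,-2,0,0,0,1],[-2.8,0,-2,0,0,0,1],[-2.8,0,-2,0,0,0,1],[-2.8,0,-2,0,0,0,1],[-2.8,0,-2,0,0,0,1],[-2.8,0,-2,0,0,0,1]], squeeze=30)

```text
t: 1.15
eef_pos: [448.4, -154.4, 231.2]
orientation: [-0.45, 1.973, -1.973]
wrist_force: [0.2, 0.1, 1.1]
grip_width: -0.1
```

Call:
jog_arm(plan=[[0,0,0,0,-7,0,1],[0,0,0,0,-7,0,1],[0,0,0,0,-7,0,1],[0,0,0,0,-7,0,1],[0,0,0,0,-7,0,1],[0,0,0,0,-7,0,1],[0,0,0,0,-7,0,1],[0,0,0,0,-7,0,1],[0,0,0,0,-7,0,1],[0,0,0,0,-7,0,1],[0,0,0,0,-7,0,1]])

```text
t: 2.07
eef_pos: [447.9, -155.9, 231.0]
orientation: [-1.309, 1.04, -1.039]
wrist_force: [-0.3, 0.1, 0.5]
grip_width: -0.0
```

Call:
jog_arm(plan=[[0,0,0,0,-7,0,1],[0,0,0,0,-7,0,1],[0,0,0,0,-7,0,1],[0,0,0,0,-7,0,1],[0,0,0,0,-7,0,1],[0,0,0,0,-7,0,1],[0,0,0,0,-7,0,1],[0,0,0,0,-7,0,1],[0,0,0,0,-7,0,1],[0,0,0,0,-7,0,1],[0,0,0,0,-7,0,1],[0,0,0,0,0,0,1]])

```text
t: 3.07
eef_pos: [447.9, -155.9, 231.0]
orientation: [-1.571, 0.003, -0.002]
wrist_force: [0.6, -0.3, -0.3]
grip_width: -0.0
```

```bash
cat > st.py <<'E'
from h import *
np.set_printoptions(precision=3,suppress=True)
s=bot.state(); print('t',s['t'],'p',np.array(s['eef_pos']),'F',np.array(s['wrist_force']),'w',s['grip_width'],'q',np.array(s['q'])); print(toolR().as_matrix())
E
python3 st.py
```

```text
t 3.0667 p [ 447.867 -155.948  231.039] F [ 0.608 -0.288 -0.27 ] w -0.035719267127474086 q [-0.482  0.124  1.706 -0.     1.313 -2.05 ]
[[ 1.    -0.001  0.003]
 [-0.003  0.     1.   ]
 [-0.001 -1.     0.   ]]
```

Call:
jog_arm(plan=[[0.35,2,1.15,0,0.8,0,1],[0,2.5,0,0,0,0,1],[0,2.5,0,0,0,0,1],[0,2.5,0,0,0,0,1],[0,2,0,0,0,0,1],[0,1.5,0,0,0,0,1],[0,1,0,0,0,0,1],[0,0,0,0,0,0,1],[0,0,0,0,0,0,1]])

```text
t: 3.82
eef_pos: [451.3, -144.5, 90.9]
orientation: [-1.57, 0.017, -0.015]
wrist_force: [-0.1, 0.8, 0.5]
grip_width: 0.3
```

```bash
python3 st.py
python3 - <<'E'
from h import *
for n in ['side','wrist']:
    im=bot.camera(n)[:,:,::-1]; cv2.imwrite(f'pics/{n}1.png',im)
    if n=='side': crop(im,240,150,400,290,5,'pics/side1c.png')
E
```

```text
t 3.8167 p [ 451.332 -144.453   90.929] F [-0.096  0.765  0.51 ] w 0.26863602128217606 q [-0.457  0.255  1.926 -0.     0.962 -2.006]
[[ 1.    -0.001  0.021]
 [-0.021  0.001  1.   ]
 [-0.001 -1.     0.001]]
```

View pics/side1c.png

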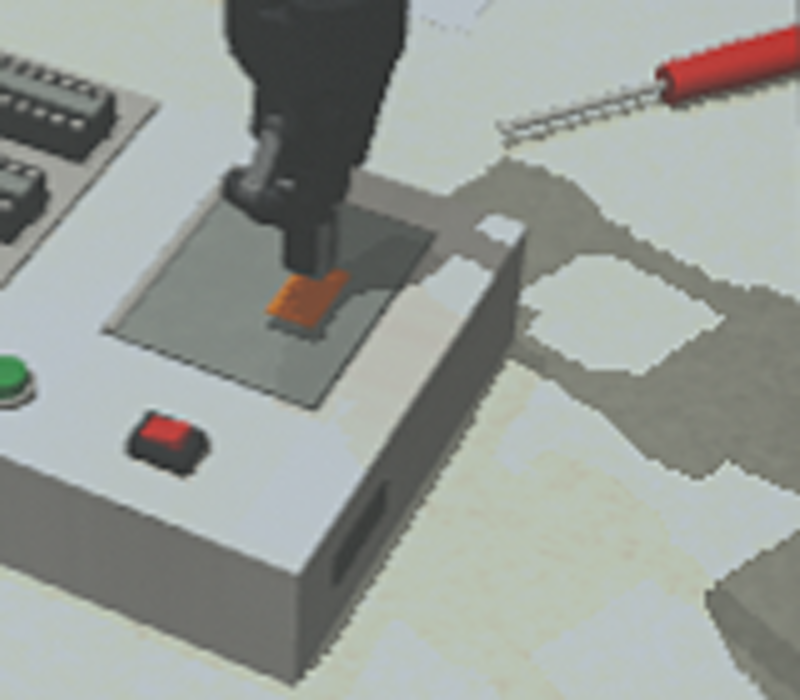

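View pics/wrist1.png

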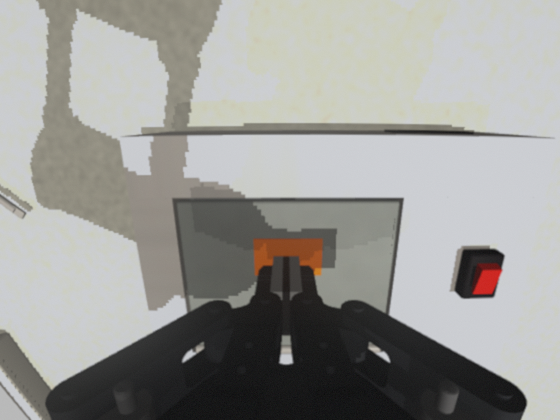

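Call:
jog_arm(plan=[[0,0.5,0,0,0,0,1],[0,0.4,0,0,0,0,1],[0,0.3,0,0,0,0,1],[0,0.1,0,0,0,0,1],[0,0,0,0,0,0,1]])

```text
t: 4.33
eef_pos: [451.3, -144.5, 78.0]
orientation: [-1.571, 0.016, -0.015]
wrist_force: [0.5, -0.4, 0.7]
grip_width: -0.3
```

Call:
jog_arm(plan=[[0,0.1,0,0,0,0,1],[0,0.1,0,0,0,0,1],[0,0,0,0,0,0,1]])

```text
t: 4.58
eef_pos: [451.6, -144.6, 76.2]
orientation: [-1.571, 0.015, -0.015]
wrist_force: [-0.1, 1.8, 0.8]
grip_width: -0.1
```

Call:
jog_arm(plan=[[0,0.1,0,0,0,0,1],[0,0.1,0,0,0,0,1],[0,0,0,0,0,0,1]])

```text
t: 4.83
eef_pos: [451.7, -144.7, 74.6]
orientation: [-1.571, 0.015, -0.015]
wrist_force: [-1.1, -0.1, 3.7]
grip_width: 0.3
```

Call:
jog_arm(plan=[[0,0.06,0,0,0,0,1],[0,0.06,0,0,0,0,1],[0,0,0,0,0,0,1]])

```text
t: 5.08
eef_pos: [451.7, -144.7, 73.2]
orientation: [-1.571, 0.015, -0.015]
wrist_force: [-0.1, -0.1, 5.0]
grip_width: -0.1
```

Call:
jog_arm(plan=[[0,0.05,0,0,0,0,1],[0,0,0,0,0,0,1]])

```text
t: 5.25
eef_pos: [451.7, -144.7, 72.6]
orientation: [-1.571, 0.015, -0.015]
wrist_force: [-1.2, 0.5, 5.2]
grip_width: 0.3
```

Call:
jog_arm(plan=[[0,0.05,0,0,0,0,1],[0,0,0,0,0,0,1]])

```text
t: 5.42
eef_pos: [451.7, -144.7, 72.1]
orientation: [-1.571, 0.015, -0.015]
wrist_force: [-0.7, -0.0, 5.1]
grip_width: 0.1
```

Call:
jog_arm(plan=[[0,0.04,0,0,0,0,1],[0,0,0,0,0,0,1]])

```text
t: 5.58
eef_pos: [451.7, -144.7, 71.7]
orientation: [-1.571, 0.015, -0.015]
wrist_force: [-1.2, -0.1, 4.6]
grip_width: 0.1
```

Call:
jog_arm(plan=[[0,0.04,0,0,0,0,1],[0,0,0,0,0,0,1]])

```text
t: 5.75
eef_pos: [451.7, -144.7, 71.4]
orientation: [-1.571, 0.015, -0.015]
wrist_force: [-1.7, 0.7, 6.7]
grip_width: -0.1
```

Call:
jog_arm(plan=[[0,0.03,0,0,0,0,1],[0,0,0,0,0,0,1]])

```text
t: 5.92
eef_pos: [451.7, -144.7, 71.2]
orientation: [-1.571, 0.015, -0.015]
wrist_force: [-1.6, 0.3, 3.7]
grip_width: -0.2
```

Call:
jog_arm(plan=[[0,0.03,0,0,0,0,1],[0,0,0,0,0,0,1]])

```text
t: 6.08
eef_pos: [451.7, -144.7, 70.8]
orientation: [-1.571, 0.015, -0.015]
wrist_force: [-1.5, 0.1, 5.5]
grip_width: -0.2
```

Call:
jog_arm(plan=[[0,0.04,0,0,0,0,1],[0,0,0,0,0,0,1]])

```text
t: 6.25
eef_pos: [451.7, -144.7, 70.3]
orientation: [-1.571, 0.015, -0.015]
wrist_force: [-1.1, -0.2, 3.5]
grip_width: 0.1
```

Call:
jog_arm(plan=[[0,0.04,0,0,0,0,1],[0,0,0,0,0,0,1]])

```text
t: 6.42
eef_pos: [451.7, -144.7, 69.9]
orientation: [-1.571, 0.015, -0.015]
wrist_force: [-1.8, -0.8, 4.7]
grip_width: 0.2
```

Call:
jog_arm(plan=[[0,0.05,0,0,0,0,1],[0,0,0,0,0,0,1]])

```text
t: 6.58
eef_pos: [451.7, -144.7, 69.5]
orientation: [-1.571, 0.015, -0.015]
wrist_force: [-0.8, 0.4, 6.2]
grip_width: 0.4
```

Call:
jog_arm(plan=[[0,0.04,0,0,0,0,1],[0,0,0,0,0,0,1]])

```text
t: 6.75
eef_pos: [451.7, -144.7, 69.3]
orientation: [-1.571, 0.015, -0.015]
wrist_force: [-2.2, 0.2, 8.4]
grip_width: 0.0
```

Call:
jog_arm(plan=[[0,0.02,0,0,0,0,1],[0,0,0,0,0,0,1],[0,0,0,0,0,0,1]])

```text
t: 7.0
eef_pos: [451.8, -144.7, 69.2]
orientation: [-1.571, 0.014, -0.015]
wrist_force: [-1.7, 0.2, 7.2]
grip_width: 0.0
```

Call:
jog_arm(plan=[[0,0.03,0,0,0,0,1],[0,0,0,0,0,0,1],[0,0,0,0,0,0,1]])

```text
t: 7.25
eef_pos: [451.8, -144.7, 69.0]
orientation: [-1.571, 0.014, -0.015]
wrist_force: [-1.1, -0.4, 9.4]
grip_width: -0.4
```

Call:
jog_arm(plan=[[0,0.03,0,0,0,0,1],[0,0,0,0,0,0,1],[0,0,0,0,0,0,1]])

```text
t: 7.5
eef_pos: [451.8, -144.7, 68.9]
orientation: [-1.571, 0.014, -0.015]
wrist_force: [-2.4, -0.0, 10.0]
grip_width: -0.2
```

Call:
jog_arm(plan=[[0,0.03,0,0,0,0,1],[0,0,0,0,0,0,1],[0,0,0,0,0,0,1]])

```text
t: 7.75
eef_pos: [451.8, -144.7, 68.7]
orientation: [-1.571, 0.014, -0.015]
wrist_force: [-2.5, 0.5, 11.3]
grip_width: 0.2
```

Call:
jog_arm(plan=[[0,0.03,0,0,0,0,1],[0,0,0,0,0,0,1],[0,0,0,0,0,0,1]])

```text
t: 8.0
eef_pos: [451.8, -144.7, 68.5]
orientation: [-1.571, 0.014, -0.015]
wrist_force: [-2.6, 1.0, 12.8]
grip_width: 0.3
```

Call:
jog_arm(plan=[[0,-0.3,0,0,0,0,1],[0,-0.6,0,0,0,0,1],[-0.3,-1,0,0,0,0,1],[-1,-1,0,0,0,0,1],[-1.5,-1.5,0,0,0,0,1],[-2,-2,0,0,0,0,1],[-2,-2,0,0,0,0,1],[-2,-2,0,0,0,0,1],[-2,-2,0,0,0,0,1],[-2,-2,0,0,0,0,1],[0,-2,0,0,0,0,1],[0,-2,0,0,0,0,1]])

```text
t: 9.0
eef_pos: [321.8, -141.4, 252.6]
orientation: [-1.57, 0.016, -0.015]
wrist_force: [-0.3, -0.9, 0.8]
grip_width: 0.2
```

Run:
```python
from h import *
for n in ['side']:
    im=bot.camera(n)[:,:,::-1]; cv2.imwrite(f'pics/{n}2.png',im)
```

```text
(no output)
```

View pics/side2.png

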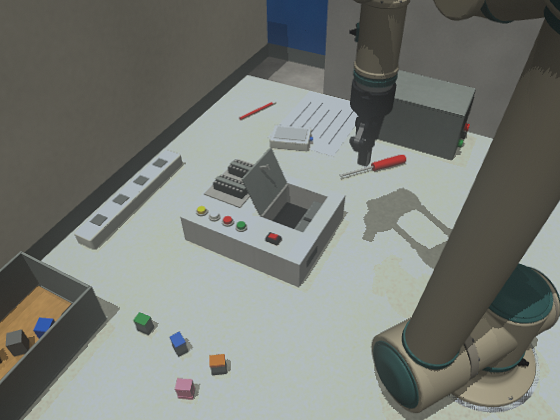

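Call:
jog_arm(plan=[[0.9,0,3.25,0,0,0,-0.3],[0.9,0,3.25,0,0,0,-0.3],[0.9,0,3.25,0,0,0,-0.3],[0.9,0,3.25,0,0,0,-0.3],[0.9,0,3.25,0,0,0,-0.3],[0.9,0,3.25,0,0,0,-0.3],[0.9,0,3.25,0,0,0,-0.3],[0.9,0,3.25,0,0,0,-0.3],[0.9,0,3.25,0,0,0,-0.3],[0.9,0,3.25,0,0,0,-0.3],[0.9,0,3.25,0,0,0,-0.3],[0.9,0,3.25,0,0,0,-0.3]])

```text
t: 10.05
eef_pos: [438.5, 247.4, 251.1]
orientation: [-1.571, 0.015, -0.013]
wrist_force: [0.0, -0.2, 0.9]
grip_width: 55.6
```

Call:
jog_arm(plan=[[0,1.5,0,0,-6,0,-0.3],[0,1.5,0,0,-6,0,-0.3],[0,1.5,0,0,-6,0,-0.3],[0,1.5,0,0,-6,0,-0.3],[0,1.5,0,0,-6,0,-0.3],[0,1.5,0,0,-6,0,-0.3],[0,0,0,0,0,0,-0.3],[0,0,0,0,0,0,-0.3]])

```text
t: 10.72
eef_pos: [438.1, 245.4, 160.8]
orientation: [-1.518, -0.473, 0.478]
wrist_force: [0.4, -0.4, -0.1]
grip_width: 55.4
```

```bash
python3 st.py
python3 - <<'E'
from h import *
import pickle
c=bot.get_calibration('wrist'); pickle.dump(c,open('cw3.pkl','wb'))
im=bot.camera('wrist')[:,:,::-1]; cv2.imwrite('pics/wrist3.png',im)
print(proj(c,[[433,249,38],[433,249,0]]))
E
```

```text
t 10.7167 p [438.086 245.404 160.816] F [ 0.368 -0.431 -0.052] w 55.39498270084499 q [ 0.372  0.221  1.767  0.     1.156 -1.806]
[[ 0.821 -0.003 -0.57 ]
 [ 0.57  -0.001  0.821]
 [-0.003 -1.     0.001]]
[[292.88578027 205.67466346]
 [292.02439854 195.88673394]]
```

View pics/wrist3.png

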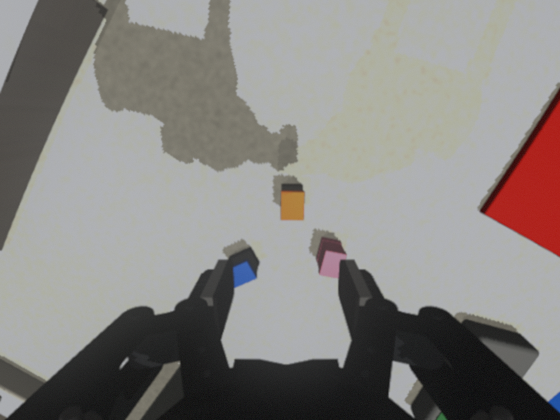

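Run:
```python
from h import *
im=cv2.imread('pics/wrist3.png'); crop(im,262,165,322,225,10,'pics/w3c.png')
```

```text
(no output)
```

View pics/w3c.png

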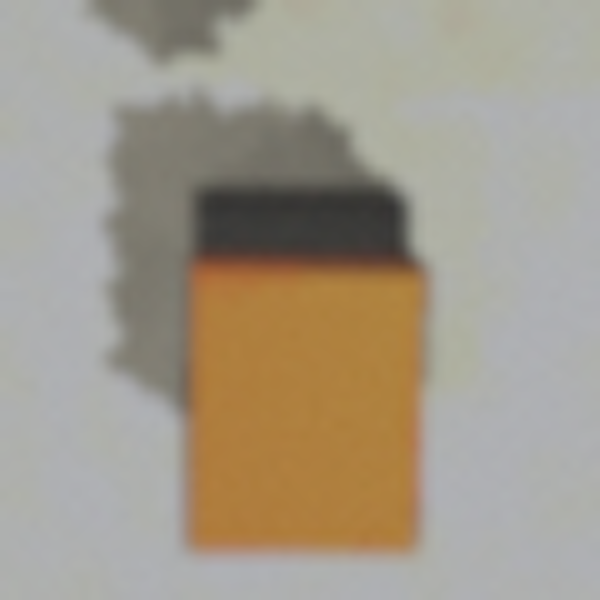

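Run:
```python
from h import *
import pickle
c=pickle.load(open('cw3.pkl','rb'))
p=(np.array([(190,263),(425,266),(419,548),(188,548)],float)+.5)/10-.5+[262,165]
P=pix2plane(c,p,38); print(P.mean(0)); d=np.roll(P,-1,0)-P; print(np.linalg.norm(d,axis=1),np.degrees(np.arctan2(d[:,1],d[:,0])))
s=bot.state(); e=[*P.mean(0)[:2],0]-np.array(s['eef_pos']); print(toolR().inv().apply(e))
```

```text
[433.18685156 248.23134699  38.        ]
[21.71886302 27.47808199 21.98572321 27.75620558] [ 124.0126356    34.62436982  -55.25849832 -145.92896572]
[ -3.19613503 161.72248797   5.34033161]
```

Call:
jog_arm(plan=[[-0.3,1.5,0.55,0,0,0,-0.3],[0,2.5,0,0,0,0,-0.3],[0,2.5,0,0,0,0,-0.3],[0,2.5,0,0,0,0,-0.3],[0,2.5,0,0,0,0,-0.3],[0,2,0,0,0,0,-0.3],[0,1.2,0,0,0,0,-0.3],[0,0.5,0,0,0,0,-0.3],[0,0,0,0,0,0,-0.3]])

```text
t: 11.52
eef_pos: [433.6, 248.5, 9.4]
orientation: [-1.518, -0.476, 0.477]
wrist_force: [-0.6, 0.3, 0.1]
grip_width: 55.3
```

Call:
jog_arm(plan=[[0,0,0,0,0,0,0.3],[0,0,0,0,0,0,0.5],[0,0,0,0,0,0,0.8],[0,0,0,0,0,0,0.8],[0,0,0,0,0,0,0.8],[0,0,0,0,0,0,0.8],[0,0,0,0,0,0,0.8]], squeeze=30)

```text
t: 12.1
eef_pos: [434.6, 249.0, 10.9]
orientation: [-1.517, -0.48, 0.475]
wrist_force: [0.4, -0.1, 6.3]
grip_width: 21.5
```

```bash
python3 st.py
python3 - <<'E'
from h import *
im=bot.camera('side')[:,:,::-1]; crop(im,120,270,280,410,5,'pics/s4c.png')
E
```

```text
t 12.1 p [434.551 248.985  10.879] F [ 0.363 -0.131  6.327] w 21.500402079184873 q [ 0.381  0.395  1.969 -0.     0.774 -1.799]
[[ 0.82   0.003 -0.572]
 [ 0.572  0.001  0.82 ]
 [ 0.003 -1.    -0.001]]
```

View pics/s4c.png

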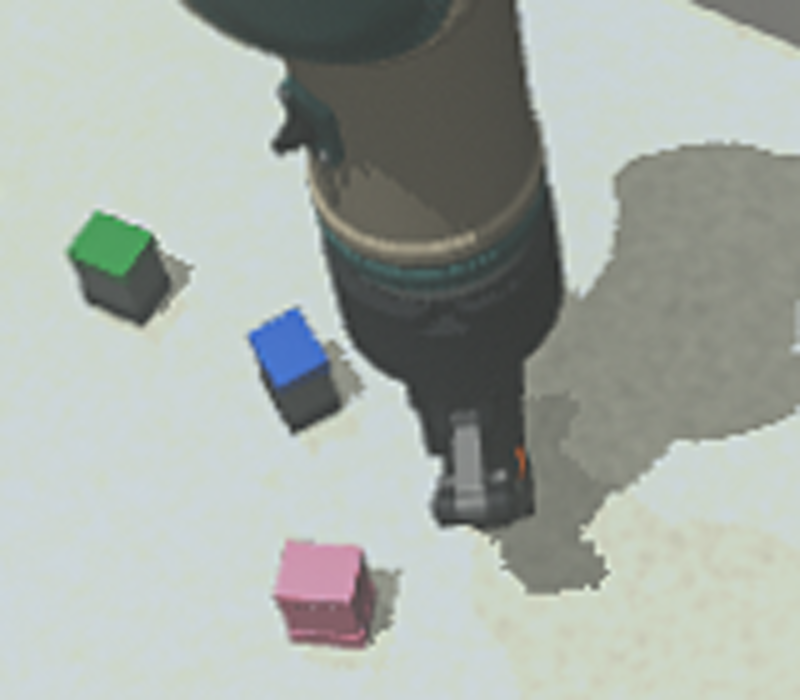

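Call:
jog_arm(plan=[[0,-0.5,0,0,0,0,0.8],[0,-1.5,0,0,0,0,0.8],[0,-2.5,0,0,0,0,0.8],[0,-2.5,0,0,0,0,0.8],[0,-2.5,0,0,5.9,0,0.8],[0,-2.5,0,0,5.9,0,0.8],[0,-1.5,0,0,5.9,0,0.8],[0,-1,0,0,5.9,0,0.8],[0,-0.5,0,0,5.9,0,0.8],[0,0,0,0,5.9,0,0.8],[0,0,0,0,0,0,0.8]])

```text
t: 13.07
eef_pos: [433.3, 248.5, 160.3]
orientation: [-1.571, 0.007, -0.009]
wrist_force: [0.6, -0.5, -1.1]
grip_width: 21.6
```

Call:
jog_arm(plan=[[0.1,0,-1.5,0,0,0,0.8],[0.3,0,-2.5,0,0,0,0.8],[0.4,0,-3.4,0,0,0,0.8],[0.4,0,-3.4,0,0,0,0.8],[0.4,0,-3.4,0,0,0,0.8],[0.4,0,-3.4,0,0,0,0.8],[0.4,0,-3.4,0,0,0,0.8],[0.4,0,-3.4,0,0,0,0.8],[0.4,0,-3.4,0,0,0,0.8],[0.4,0,-3.4,0,0,0,0.8],[0.4,0,-3.4,0,0,0,0.8],[0.4,0,-2.5,0,0,0,0.8]])

```text
t: 14.07
eef_pos: [473.9, -125.5, 159.5]
orientation: [-1.572, 0.006, -0.005]
wrist_force: [1.6, 1.0, -0.5]
grip_width: 21.2
```

Call:
jog_arm(plan=[[0.4,0,-1.2,0,0,0,0.8],[0.1,0,-0.6,0,0,0,0.8],[0,0,0,0,0,0,0.8],[0,0,0,0,0,0,0.8]])

```text
t: 14.4
eef_pos: [478.6, -139.8, 159.3]
orientation: [-1.569, 0.007, -0.005]
wrist_force: [-0.4, -0.1, -0.2]
grip_width: 21.4
```

```bash
python3 st.py
python3 - <<'E'
from h import *
im=bot.camera('side')[:,:,::-1]; cv2.imwrite('pics/s5.png',im); crop(im,180,110,380,290,4,'pics/s5c.png')
im=bot.camera('wrist')[:,:,::-1]; cv2.imwrite('pics/w5.png',im)
E
```

```text
t 14.4 p [ 478.587 -139.792  159.299] F [-0.397 -0.13  -0.213] w 21.352963386940186 q [-0.424  0.216  1.778  0.001  1.149 -1.988]
[[ 1.    -0.001  0.008]
 [-0.008  0.001  1.   ]
 [-0.001 -1.     0.001]]
```

View pics/s5c.png

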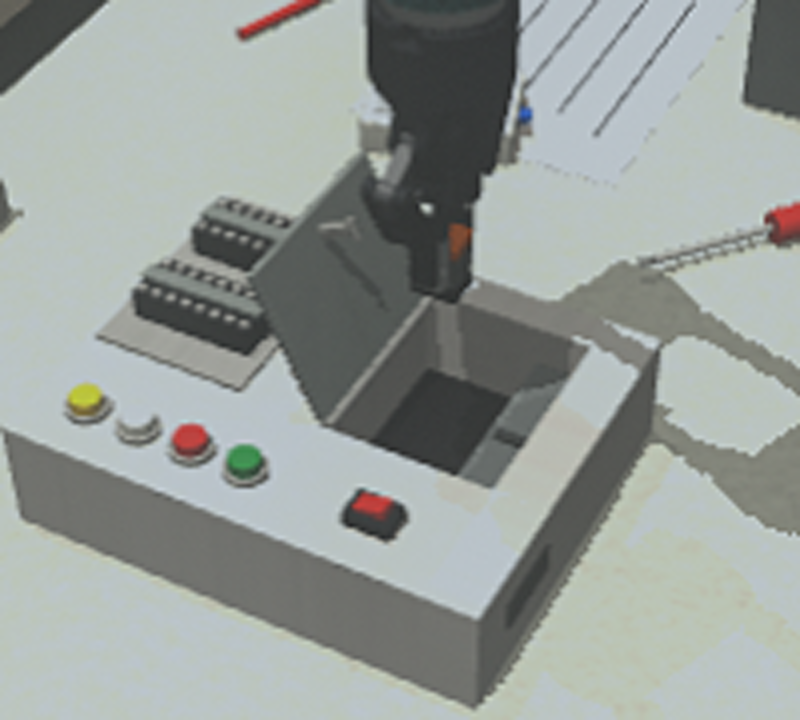

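View pics/w5.png

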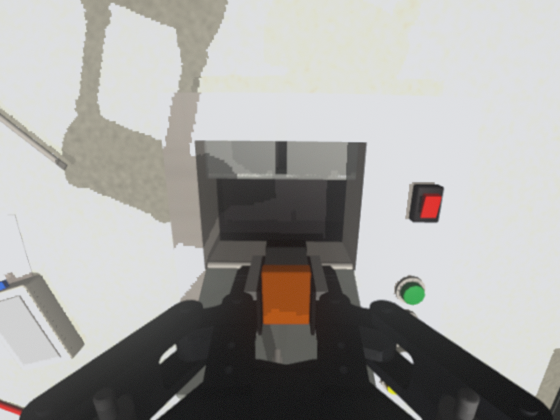

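Run:
```python
from h import *
c=bot.get_calibration('wrist')
for uv,z in [((200,141),75),((365,142),75),((280,178),48),((210,178),48),((355,180),48),((280,243),12),((210,266),75),((353,268),75)]: print(uv,z,pix2plane(c,[uv],z)[0])
s=bot.state();p=np.array(s['eef_pos']); r=p-[1.5,0,11]
for x in (447,484,521): print(x,proj(c,[[x,-145,12],[x,-145,75]]))
```

```text
(200, 141) 75 [ 415.02171927 -204.95234208   75.        ]
(365, 142) 75 [416.64246243 -79.98552272  75.        ]
(280, 178) 48 [ 449.00869538 -145.25218877   48.        ]
(210, 178) 48 [ 448.47291003 -206.60220942   48.        ]
(355, 180) 48 [451.12609502 -79.47746279  48.        ]
(280, 243) 12 [ 525.85594179 -146.8732748    12.        ]
(210, 266) 75 [ 520.08913357 -206.09320872   75.        ]
(353, 268) 75 [522.81993248 -82.59304076  75.        ]
447 [[280.89813506 169.2230147 ]
 [279.65940557 181.86088549]]
484 [[281.31265945 205.25799656]
 [280.23761142 226.28119414]]
521 [[281.70488876 238.77196241]
 [280.7768704  266.71527309]]
```

Call:
jog_arm(plan=[[0,1,0,0,0.5,0,0.8],[0,2,0,0,0,0,0.8],[0,2,0,0,0,0,0.8],[0,2,0,0,0,0,0.8],[0,2,0,0,0,0,0.8],[0,1.5,0,0,0,0,0.8],[0,1.2,0,0,0,0,0.8],[0,0.8,0,0,0,0,0.8],[0,0.4,0,0,0,0,0.8],[0,0.2,0,0,0,0,0.8],[0,0,0,0,0,0,0.8],[0,0,0,0,0,0,0.8]])

```text
t: 15.5
eef_pos: [479.6, -141.0, 29.1]
orientation: [-1.571, 0.012, -0.014]
wrist_force: [-0.6, 0.2, -0.4]
grip_width: 21.9
```

Call:
jog_arm(plan=[[0,0.1,0,0,0,0,0.8],[0,0.1,0,0,0,0,0.8],[0,0,0,0,0,0,0.8]])

```text
t: 15.75
eef_pos: [479.3, -141.0, 26.9]
orientation: [-1.571, 0.013, -0.014]
wrist_force: [0.5, -0.5, -0.5]
grip_width: 21.3
```

Call:
jog_arm(plan=[[0,0.1,0,0,0,0,0.8],[0,0.1,0,0,0,0,0.8],[0,0,0,0,0,0,0.8]])

```text
t: 16.0
eef_pos: [479.0, -140.9, 24.5]
orientation: [-1.571, 0.014, -0.013]
wrist_force: [0.4, -0.2, -0.6]
grip_width: 21.4
```

Call:
jog_arm(plan=[[0,0.1,0,0,0,0,0.8],[0,0,0,0,0,0,0.8]])

```text
t: 16.17
eef_pos: [479.0, -140.9, 23.4]
orientation: [-1.571, 0.014, -0.013]
wrist_force: [-0.4, 0.4, -0.6]
grip_width: 21.6
```

Call:
jog_arm(plan=[[0,0.1,0,0,0,0,0.8],[0,0,0,0,0,0,0.8]])

```text
t: 16.33
eef_pos: [479.2, -140.9, 22.9]
orientation: [-1.571, 0.013, -0.014]
wrist_force: [-0.9, -0.5, 3.4]
grip_width: 21.7
```

Call:
jog_arm(plan=[[0,0,0,0,0,0,0.3],[0,0,0,0,0,0,0.1],[0,0,0,0,0,0,-0.1],[0,0,0,0,0,0,-0.1],[0,0,0,0,0,0,-0.1],[0,0,0,0,0,0,-0.1],[0,-0.5,0,0,0,0,-0.1],[0,-1,0,0,0,0,-0.1],[0,-2,0,0,0,0,-0.1],[0,-2,0,0,0,0,-0.1],[0,-2.5,0,0,0,0,-0.1],[0,-2.5,0,0,0,0,-0.1]])

```text
t: 17.33
eef_pos: [478.7, -140.7, 128.7]
orientation: [-1.571, 0.014, -0.013]
wrist_force: [0.4, 0.1, -1.0]
grip_width: 46.9
```

Call:
jog_arm(plan=[[-0.5,-3,0,0,0,0,-0.1],[-1.5,-3,0,0,0,0,0.3],[-1.5,-3,0,0,0,0,1],[-1,-3,0,0,0,0,1],[0,-1.5,0,0,0,0,1],[0,0,0,0,0,0,1]])

```text
t: 17.83
eef_pos: [435.6, -141.0, 267.0]
orientation: [-1.575, 0.007, -0.02]
wrist_force: [1.0, -0.7, -0.0]
grip_width: -0.1
```

```bash
python3 st.py
python3 - <<'E'
from h import *
im=bot.camera('side')[:,:,::-1]; cv2.imwrite('pics/s6.png',im); crop(im,180,110,380,290,4,'pics/s6c.png')
im=bot.camera('wrist')[:,:,::-1]; cv2.imwrite('pics/w6.png',im)
c=bot.get_calibration('wrist'); import pickle; pickle.dump(c,open('cw6.pkl','wb'))
E
```

```text
t 17.8333 p [ 435.574 -141.018  267.016] F [ 1.028 -0.722 -0.035] w -0.06932318805047565 q [-0.465  0.072  1.675 -0.     1.385 -2.018]
[[ 1.     0.008  0.018]
 [-0.018 -0.004  1.   ]
 [ 0.008 -1.    -0.004]]
```

View pics/s6c.png

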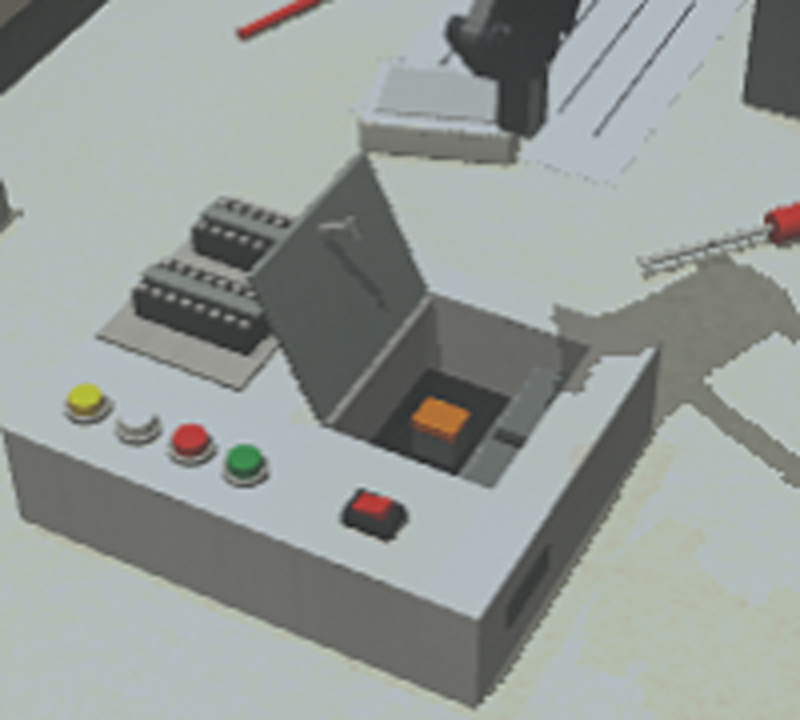

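View pics/w6.png

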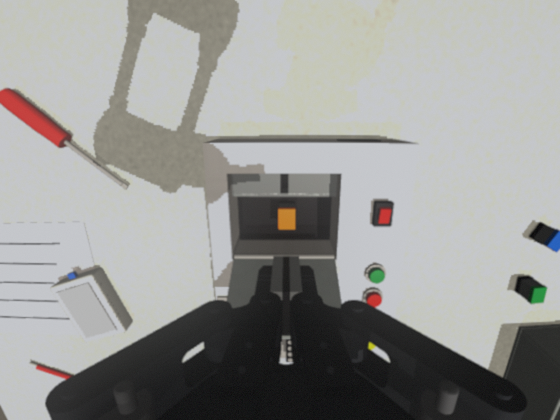

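Call:
jog_arm(plan=[[1.2,0,-0.2,0,0,0,1],[2.5,0,0,0,0,0,1],[3,0,0,0,0,0,1],[3,0,0,0,0,0,1],[3,0,0,0,0,0,1],[2.5,0,0,0,0,0,1],[1,0,0,0,0,0,1],[0,0,0,0,0,0,1]])

```text
t: 18.6
eef_pos: [598.2, -144.7, 259.4]
orientation: [-1.569, 0.015, -0.01]
wrist_force: [0.0, -0.1, -0.8]
grip_width: 0.0
```

Call:
jog_arm(plan=[[0,1,0,0,0,0,1],[0,2,0,0,0,0,1],[0,2.5,0,0,0,0,1],[0,2.5,0,0,0,0,1],[0,2,0,0,0,0,1],[0,1,0,0,0,0,1],[0,0.5,0,0,0,0,1],[0,0,0,0,0,0,1],[0,0,0,0,0,0,1]])

```text
t: 19.35
eef_pos: [596.2, -145.1, 148.4]
orientation: [-1.571, 0.013, -0.015]
wrist_force: [0.6, -0.0, 0.2]
grip_width: -0.1
```

```bash
python3 st.py
python3 - <<'E'
from h import *
im=bot.camera('side')[:,:,::-1]; cv2.imwrite('pics/s7.png',im); crop(im,180,70,380,250,4,'pics/s7c.png')
E
```

```text
t 19.35 p [ 596.155 -145.145  148.43 ] F [ 0.647 -0.002  0.233] w -0.07296873539118624 q [-0.352  0.387  1.55  -0.     1.204 -1.905]
[[ 1.     0.001  0.017]
 [-0.017 -0.001  1.   ]
 [ 0.001 -1.    -0.001]]
```

View pics/s7c.png

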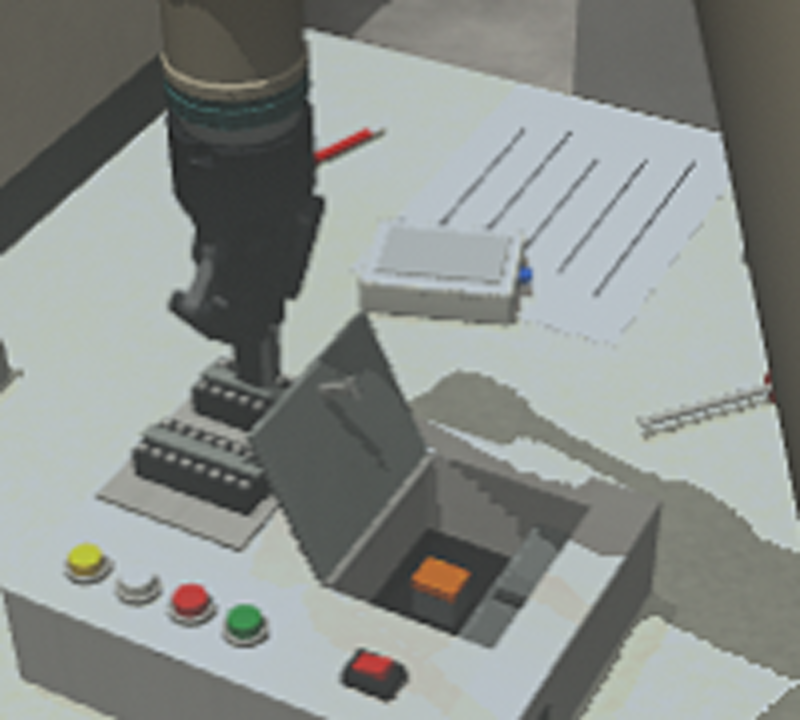

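Call:
jog_arm(plan=[[-0.5,0,0,0,0,0,1],[-0.7,0,0,0,0,0,1],[-0.7,0,0,0,0,0,1],[-0.7,0,0,0,0,0,1],[-0.7,0,0,0,0,0,1],[-0.7,0,0,0,0,0,1],[-0.7,0,0,0,0,0,1],[-0.7,0,0,0,0,0,1],[-0.6,0,0,0,0,0,1]])

```text
t: 20.15
eef_pos: [535.1, -143.8, 147.6]
orientation: [-1.571, 0.014, -0.013]
wrist_force: [2.4, -0.2, 1.8]
grip_width: -0.1
```

```bash
python3 st.py
python3 - <<'E'
from h import *
im=bot.camera('side')[:,:,::-1]; cv2.imwrite('pics/s8.png',im); crop(im,180,70,380,250,4,'pics/s8c.png')
E
```

```text
t 20.15 p [ 535.068 -143.845  147.608] F [ 2.389 -0.226  1.752] w -0.05660686832537584 q [-0.388  0.305  1.682 -0.     1.155 -1.941]
[[ 1.    -0.     0.017]
 [-0.017 -0.     1.   ]
 [-0.    -1.    -0.   ]]
```

View pics/s8c.png

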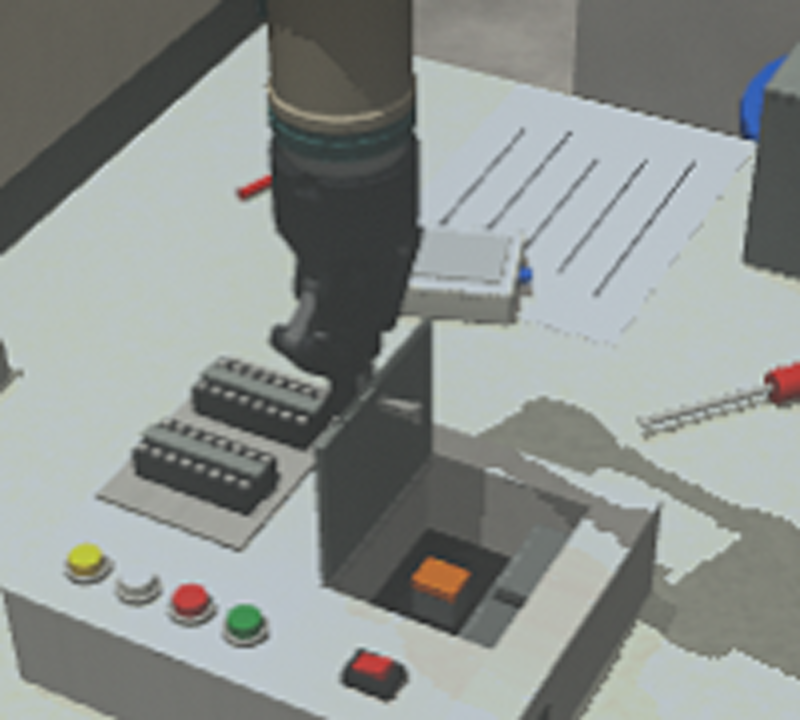

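Call:
jog_arm(plan=[[-0.8,0,0,0,0,0,1],[-0.8,0.05,0,0,0,0,1],[-0.8,0.1,0,0,0,0,1],[-0.8,0.15,0,0,0,0,1],[-0.75,0.2,0,0,0,0,1],[-0.6,0.35,0,0,0,0,1],[-0.6,0.4,0,0,0,0,1],[-0.5,0.45,0,0,0,0,1],[-0.5,0.5,0,0,0,0,1],[-0.45,0.55,0,0,0,0,1],[-0.4,0.55,0,0,0,0,1]])

```text
t: 21.12
eef_pos: [464.8, -142.6, 114.1]
orientation: [-1.571, 0.015, -0.012]
wrist_force: [-1.0, -0.1, 4.8]
grip_width: 0.2
```

```bash
python3 st.py
python3 - <<'E'
from h import *
im=bot.camera('side')[:,:,::-1]; cv2.imwrite('pics/s9.png',im); crop(im,180,70,380,250,4,'pics/s9c.png')
E
```

```text
t 21.1167 p [ 464.818 -142.638  114.113] F [-1.024 -0.062  4.797] w 0.2276680853519084 q [-0.44   0.244  1.869 -0.001  1.03  -1.994]
[[ 1.    -0.002  0.017]
 [-0.017 -0.     1.   ]
 [-0.002 -1.    -0.   ]]
```

View pics/s9c.png

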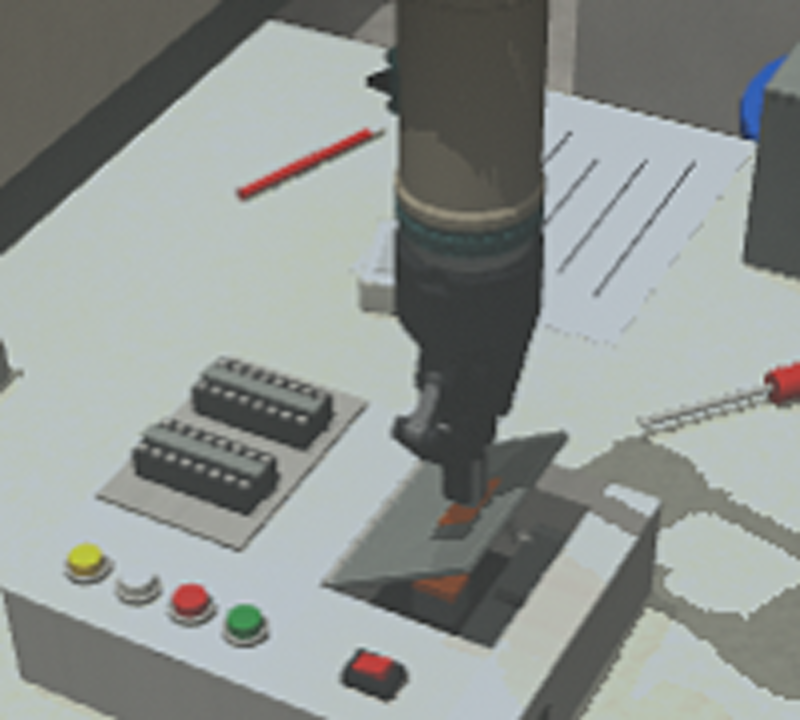

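Call:
jog_arm(plan=[[-0.3,0.5,-0.1,0,0,0,1],[-0.25,0.5,0,0,0,0,1],[-0.2,0.5,0,0,0,0,1],[-0.15,0.5,0,0,0,0,1],[-0.15,0.4,0,0,0,0,1],[-0.1,0.4,0,0,0,0,1],[0,0.3,0,0,0,0,1],[0,0.3,0,0,0,0,1],[0,0.2,0,0,0,0,1],[0,0,0,0,0,0,1]])

```text
t: 22.0
eef_pos: [453.5, -143.1, 77.9]
orientation: [-1.57, 0.015, -0.011]
wrist_force: [-2.3, 0.8, 4.0]
grip_width: -0.4
```

Call:
jog_arm(plan=[[-0.1,0.1,0,0,0,0,1],[-0.1,0.1,0,0,0,0,1],[0,0.1,0,0,0,0,1],[0,0,0,0,0,0,1]])

```text
t: 22.33
eef_pos: [453.3, -143.5, 75.7]
orientation: [-1.571, 0.012, -0.015]
wrist_force: [0.9, 2.6, 3.6]
grip_width: 0.2
```

Call:
jog_arm(plan=[[0,0.08,0,0,0,0,1],[0,0.07,0,0,0,0,1],[0,0,0,0,0,0,1]])

```text
t: 22.58
eef_pos: [453.2, -143.6, 74.2]
orientation: [-1.571, 0.013, -0.015]
wrist_force: [0.8, 2.2, 3.6]
grip_width: 0.1
```

Call:
jog_arm(plan=[[0,0.05,0,0,0,0,1],[0,0.05,0,0,0,0,1],[0,0,0,0,0,0,1]])

```text
t: 22.83
eef_pos: [453.2, -143.6, 73.2]
orientation: [-1.571, 0.013, -0.015]
wrist_force: [2.3, 2.0, 5.0]
grip_width: 0.3
```

Call:
jog_arm(plan=[[0,0.04,0,0,0,0,1],[0,0,0,0,0,0,1]])

```text
t: 23.0
eef_pos: [453.1, -143.6, 72.9]
orientation: [-1.571, 0.013, -0.015]
wrist_force: [2.0, 3.8, 4.7]
grip_width: 0.3
```

Call:
jog_arm(plan=[[0,0.04,0,0,0,0,1],[0,0,0,0,0,0,1]])

```text
t: 23.17
eef_pos: [453.1, -143.7, 72.5]
orientation: [-1.571, 0.013, -0.015]
wrist_force: [2.6, 3.1, 4.3]
grip_width: 0.1
```

Call:
jog_arm(plan=[[0,0.04,0,0,0,0,1],[0,0,0,0,0,0,1]])

```text
t: 23.33
eef_pos: [453.1, -143.7, 72.0]
orientation: [-1.571, 0.013, -0.014]
wrist_force: [2.6, 2.8, 4.9]
grip_width: 0.2
```

Call:
jog_arm(plan=[[0,0.04,0,0,0,0,1],[0,0,0,0,0,0,1]])

```text
t: 23.5
eef_pos: [453.0, -143.7, 71.6]
orientation: [-1.571, 0.013, -0.014]
wrist_force: [2.7, 2.0, 5.0]
grip_width: 0.1
```

Call:
jog_arm(plan=[[0,0.04,0,0,0,0,1],[0,0,0,0,0,0,1]])

```text
t: 23.67
eef_pos: [453.0, -143.7, 71.2]
orientation: [-1.571, 0.013, -0.014]
wrist_force: [3.5, 3.0, 4.2]
grip_width: 0.1
```

Call:
jog_arm(plan=[[0,0.04,0,0,0,0,1],[0,0,0,0,0,0,1]])

```text
t: 23.83
eef_pos: [453.0, -143.7, 70.9]
orientation: [-1.571, 0.013, -0.014]
wrist_force: [3.3, 2.2, 6.0]
grip_width: 0.2
```

Call:
jog_arm(plan=[[0,0.04,0,0,0,0,1],[0,0,0,0,0,0,1]])

```text
t: 24.0
eef_pos: [453.0, -143.7, 70.7]
orientation: [-1.571, 0.013, -0.014]
wrist_force: [2.0, 2.4, 7.0]
grip_width: 0.2
```

Call:
jog_arm(plan=[[0,0.03,0,0,0,0,1],[0,0,0,0,0,0,1],[0,0,0,0,0,0,1]])

```text
t: 24.25
eef_pos: [453.0, -143.7, 70.6]
orientation: [-1.571, 0.013, -0.014]
wrist_force: [0.9, 2.9, 8.8]
grip_width: 0.3
```

Call:
jog_arm(plan=[[0,0.03,0,0,0,0,1],[0,0,0,0,0,0,1],[0,0,0,0,0,0,1]])

```text
t: 24.5
eef_pos: [453.0, -143.7, 70.4]
orientation: [-1.571, 0.013, -0.014]
wrist_force: [2.2, 3.1, 9.1]
grip_width: 0.2
```

Call:
jog_arm(plan=[[0,0.03,0,0,0,0,1],[0,0,0,0,0,0,1],[0,0,0,0,0,0,1]])

```text
t: 24.75
eef_pos: [453.1, -143.7, 70.3]
orientation: [-1.572, 0.012, -0.014]
wrist_force: [1.3, 3.4, 10.8]
grip_width: 0.0
```

Call:
jog_arm(plan=[[0,0.03,0,0,0,0,1],[0,0,0,0,0,0,1],[0,0,0,0,0,0,1]])

```text
t: 25.0
eef_pos: [453.1, -143.7, 70.1]
orientation: [-1.572, 0.012, -0.014]
wrist_force: [1.9, 2.6, 12.2]
grip_width: 0.1
```

Call:
jog_arm(plan=[[0,0.02,0,0,0,0,1],[0,0,0,0,0,0,1],[0,0,0,0,0,0,1]])

```text
t: 25.25
eef_pos: [453.1, -143.7, 70.0]
orientation: [-1.572, 0.012, -0.015]
wrist_force: [1.6, 2.6, 13.3]
grip_width: -0.1
```

Call:
jog_arm(plan=[[0,-0.1,0,0,0,0,1],[0,-0.15,0,0,0,0,1],[0,-0.2,0,0,0,0,1],[0,-0.2,0,0,0,0,1],[0,-0.2,0,0,0,0,1],[0,-0.3,0,0,0,0,1],[0,-0.3,0,0,0,0,1],[0,0,0,0,0,0,1]])

```text
t: 25.92
eef_pos: [452.3, -143.6, 83.6]
orientation: [-1.571, 0.014, -0.013]
wrist_force: [-0.0, -0.5, 0.4]
grip_width: -0.0
```

```bash
python3 st.py
python3 - <<'E'
from h import *
im=bot.camera('side')[:,:,::-1]; crop(im,180,110,380,290,4,'pics/s10c.png')
E
```

```text
t 25.9167 p [ 452.339 -143.585   83.625] F [-0.008 -0.541  0.446] w -0.04693630279697302 q [-0.454  0.264  1.935 -0.001  0.942 -2.007]
[[ 1.    -0.     0.017]
 [-0.017 -0.     1.   ]
 [-0.    -1.    -0.   ]]
```

View pics/s10c.png

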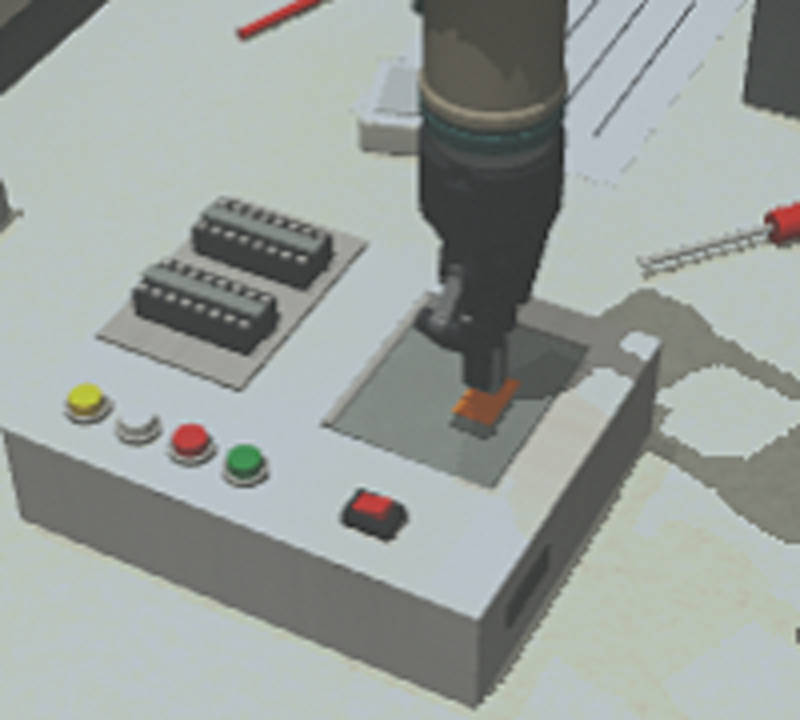

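The hatch is flush, with no contact force. I'll retreat and check once more.

Call:
jog_arm(plan=[[0,-1,0,0,0,0,1],[0,-2,0,0,0,0,1],[-1,-2,0,0,0,0,1],[-2,-2,0,0,0,0,1],[-2,-2,0,0,0,0,1],[-2,-2,0,0,0,0,1],[-2,-1,0,0,0,0,1],[-1,-0.5,0,0,0,0,1],[0,0,0,0,0,0,1],[0,0,0,0,0,0,1]])

```text
t: 26.8
eef_pos: [352.8, -141.8, 208.2]
orientation: [-1.571, 0.013, -0.015]
wrist_force: [0.3, -0.2, 0.6]
grip_width: -0.0
```

```bash
python3 st.py
python3 - <<'E'
from h import *
im=bot.camera('side')[:,:,::-1]; cv2.imwrite('pics/s11.png',im)
E
```

```text
t 26.8 p [ 352.763 -141.778  208.239] F [ 0.328 -0.157  0.647] w -0.0010792743223150677 q [-0.566 -0.008  1.91   0.     1.239 -2.119]
[[ 1.     0.001  0.018]
 [-0.018 -0.     1.   ]
 [ 0.001 -1.    -0.   ]]
```

View pics/s11.png

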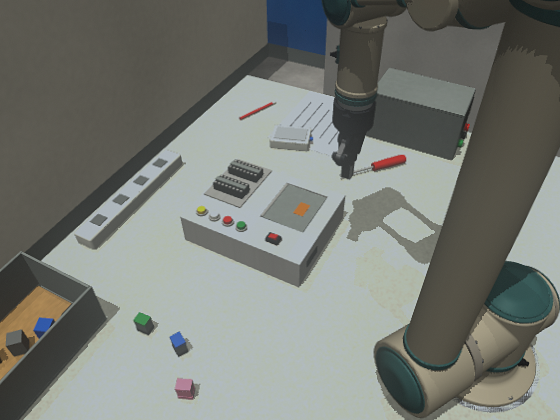

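The hatch is shut and flush at (295,205). The green and blue relays, the screwdriver and the case are where they started.

```bash
python3 -c "
from rig import bot
print(bot.job_done())"
```

```text
the job is handed in; nothing more can be done
None
```

The orange relay is in the bay, the hatch is latched shut, and the job is handed in at about 27 s of the 64 s. The hand-in gave no verdict.

- **Freeing the hatch:** I pressed the mark up to about 12.8 N on the wrist sensor, roughly 6.5 mm below flush, and the hatch sprang open.
- **Placing the relay:** I stood the relay on the bay floor about 7 mm toward the operator side of the bay's centre. The side and wrist pictures after letting go showed it upright.
- **Closing:** I swung the hatch down from behind and pressed it up to about 13.3 N straight down, 5 mm below flush. Sideways friction made it about 13.6 N in total.

**Last checks:** With the arm backed off, the side picture shows the hatch flush and holding by itself. The green and blue relays, the screwdriver and the case look unmoved. The wrist force is near zero. I could not see the relay once the hatch was shut, so its final position rests on the pictures taken before closing.

No check failed. Force readings vary by about 1 to 1.5 N, so the press figures are good only to that.

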